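# Stack a toroidal transformer and its mounting discs on a gear plate

## Robot

A 6-joint arm with a two-finger parallel gripper is mounted at the origin on the work surface. World frame = base frame: x ahead of the robot, y to its left, z up, the work surface at z = 0. Lengths are in m, angles in rad, forces in N, time in s.
With the tool pointing down it reaches from about 0.35 to 0.925 m from the base axis. Payload 6.4 kg.
Tool frame: the origin (TCP) lies at the very end of the fingers, on their centre line; the grasp point (between the pads) lies 19 mm behind it; y points along the fingers, x is the direction in which the jaws open and shut, and the axes are right-handed (so a half turn about y gives the same grasp; the last joint's range is limited). The gripper opens to 85 mm and grips with 20 to 120 N. Pads are 22 mm wide; open, the fingers measure 114 mm over their backs; the gripper's body (76 mm by 85 mm) begins 54 mm behind the grasp point. The pads swing forward as they close: fully open they stand 13 mm farther back than shut.
Start: joints at [-1.468, 0.245, 1.558, -0, 1.339, -0.174], TCP at [0.178, -0.625, 0.231] pointing down, gripper open.
Joint ranges: [-3.13, 3.13], [-1.02, 2.26], [0.13, 2.54], [-0.95, 4.09], [0.21, 2.88], [-2.74, 2.74]. Speed limits (rad/s): [2.57, 2.57, 3.14, 3.14, 3.14, 3.14].

## Interface

Orientations are given as a unit quaternion [x, y, z, w].
In Python, from station import arm gives the robot as it stands.
- The arm moves only by the tool play_rows, never from a script. Its argument "targets" is one flat list of numbers, 7 for each row, row after row: the closure, from 0 (fully open) to 1 (shut), then the shift along the tool's x, y, z in mm, then the turn, a rotation vector about the tool's x, y, z in degrees. In form: [hand, tx, ty, tz, ax, ay, az, hand, tx, ty, tz, ax, ay, az, ...]. A call has 1 to 10 rows; each row is the pose to reach, as a shift and turn from the pose commanded when the call began, along the tool's axes at that moment; what a row does not reach only later rows make up. A row lasts 1/8 s, in which the tool goes at most 62.5 mm and 10.7 degrees, less where a joint would pass 70% of its speed; a pose out of reach is approached as far as the arm can. A call with a gripper value outside its range is refused whole. The fingers move at their own pace and stop on an object; "grip_force" is the grip in N (left out, the last holds). Time passes only in rows, so rows that repeat a pose let the fingers close. It gives the time, the measured TCP pose, the force and the opening at its end, in the units of the state.
- arm.get_state(): the state, without advancing time (a new reading comes with each control period).
- arm.read_camera(name): name is "scene" or "side" or "wrist"; returns a dict with "pixels" (420x560x3 uint8, red, green, blue), "fov_y" (degrees; the focal length in pixels is half the picture's height over the tangent of half this angle, whatever the lens; pixels are square), "cx", "cy" (the principal point, pixels), "cam_to_world" (4x4, takes a point from camera to world coordinates); the wrist camera has in their place "mount" (4x4, takes a point from camera to tool coordinates, whose origin is the TCP and whose axes are the tool frame's). Camera axes: x right, y down, z forward; pixel columns grow to the right and rows downward; lengths in m; the calibration is good to about 2 mm. A picture is of the moment at which its call begins: read the wrist's pose just before it. There is no depth.
- arm.job_done(): hands the job in, once; it reports no verdict.
Trained networks look in a picture, given as the dict that the camera call returned (one of the last four; its "shot" number tells which), for a name from the list of things; names that differ only in an ending like _2 or _b are one class to them, and where a whole thing is asked for, a point or a joint stands for the part that bears it (a point fixed in the world has none). Each returns a list of dicts, best first, with "confidence" (0 to 1); they miss things now and then, are a little off and sometimes report something else, mostly with a low value. They report only what shows in the picture. A call takes as long as a camera call. They do not tell look-alikes from the thing itself.
- arm.cut_out(name, picture): "pixels" (420x560 bool, what is visible of it) and "extent" ([left, top, right, bottom] in pixels, round what is visible of it).
The state is a dict: "clock": time; "joints": joint angles; "qd": joint speeds; "effort": joint torques, N m; "eef_pos": TCP position; "ee_rot": TCP orientation; "force": force on the tool from outside, world axes, zero at the start; "torque": the same for the moment, N m; "finger_gap": finger opening in m.
Only numpy, scipy, OpenCV 4.12 (cv2) and the standard library are available. Lean on these libraries where they do the work, as an engineer would, in place of code of your own. Each camera call takes 0.05 s, during which the arm holds its last target. There are 200 camera calls.

## Task

Build up the transformer mounting on the gear plate, centred over the fixing hole so that a bolt can go down through it later: the black rubber pad first, then the amber transformer lying flat on it, then the steel clamping disc on top, steel side up. The transformer stands on its rim in the rack, so first lay it over flat on the bench, let go, and take it again from above. Set each layer down on the stack gently, without dropping it, and leave the blue transformer and everything else where it is.

Things in the scene. Friction and masses are not known exactly. Their poses are not given: they have to be found in the camera images.
- mount_hole (a point): Centre of the fixing hole (a 10 mm black dot with scribed cross lines, inside a scribed circle 63 mm across) on the top face of the galvanised gear plate, 14 mm above the bench; z up, x and y along the plate's edges. The terminal blocks stand 96 mm or more from it, towards -y.
- gearplate: The fixed plywood board under the gear plate: 180 mm along its x, 280 mm along its y, 12 mm thick; origin under its middle at bench height. The plate on it is 160 x 240 mm, its top 14 mm above the bench. A rail with terminal blocks, 145 mm long along x, 48 mm wide, top 60 mm above the bench, stands along the board's -y side, its middle at y = -85 mm; the hole is at y = +35 mm.
- pad_center (a point): Black hard-rubber pad, a rigid flat disc 62 mm across and 8 mm thick, about 30 g, with a small grey dot at its centre, lying flat on the bench. Point at its centre, half-way up; z is its axis, up.
- transformer_center (a point): Amber tape-wrapped toroidal transformer: thick disc 66 mm across, 34 mm thick, about 0.45 kg, white paper band round its rim; either face may end on top. Point at its very centre; its x is the disc's axis. Starts on its rim in the rack, x level and within 20 degrees of straight away from the robot, centre 44 mm up. Leant more than 30 degrees with its edge on the bench it topples onto its face.
- clamp_center (a point): Clamping disc, 62 mm across and 12 mm thick in all, about 0.1 kg: a dished steel disc on top with a 5 mm black rubber facing below, lying flat on the bench steel side up. Point at its centre, half-way up; z is its axis, up.
- rack: Fixed grey rack; origin under its middle at bench height. Base 165 mm along its x, 88 mm along its y. Two rubber rails along x carry the two transformers on their rims, one 36 mm to each side of the middle along x, faces 38 mm apart. Nothing of the rack itself is taller than 32 mm, and nothing beside the rims (in y) than 18 mm. The bench between rack and board is clear, at least 90 mm wide.
- spare_transformer_center (a point): The blue transformer, same size, standing in the rack's other place; to be left alone.
- screwdriver: Red screwdriver 210 mm long lying near the robot; leave alone.
- pliers: Red and yellow pliers, about 165 mm long, lying near the robot; leave alone.
- mug: White mug 80 mm across and 95 mm tall; origin under its middle; leave alone.
- junction_box: Grey junction box 112 x 112 x 58 mm; origin under its middle; leave alone.
- conduit_box: White round conduit box 68 mm across, 34 mm tall, with two spouts; origin under its middle; leave alone.
- breaker: White circuit breaker with a blue lever, 82 x 18 x 76 mm, standing; origin under its middle; leave alone.
There are look-alikes about, which are no part of the job. What is shaped like the part that bears clamp_center but green or turquoise is not meant.

How it is judged:
By the outcome, as a careful person would: the job done as asked, in the order asked, and still so for the second after the job is handed in, with the robot touching nothing.
It also fails if it takes over 72 s, if anything falls off the work surface, if the arm or the gripper's body presses on something with over 40 N, if the wrist force passes 120 N, or if a joint passes its speed limit or range.

## Working session

There is one attempt and no reset: what is moved stays moved. The work goes in short steps, Python scripts to look and compute and a tool call to move; the robot and the scene stay as the last step left them, time stands still between calls to the robot, and variables do not carry over. Pictures are saved under pics/ and viewed, about 8 in all and at most 12, crops included, and the job is handed in when it is done.

Besides the shell and the picture viewer there is one more tool, called after "Emit:" by a JSON object that holds its "api" and its "payload". play_rows: Moves the arm, as the interface text tells. Its arguments: {"type":"object","properties":{"targets":{"type":"array"},"grip_force":{"type":"number"}},"required":["targets"]}

```bash
mkdir -p pics; ls
cat > h.py <<'E'
from station import arm
import numpy as np, cv2
from scipy.spatial.transform import Rotation as R
def T():
    s=arm.get_state(); M=np.eye(4); M[:3,:3]=R.from_quat(s["ee_rot"]).as_matrix(); M[:3,3]=s["eef_pos"]; return M,s
def shot(name):
    M,s=T(); p=arm.read_camera(name)
    p["C"]=M@np.array(p["mount"]) if "mount" in p else np.array(p["cam_to_world"])
    return p
def save(p,fn): cv2.imwrite("pics/"+fn,cv2.cvtColor(p["pixels"],cv2.COLOR_RGB2BGR))
def ray(p,u,v):
    f=210/np.tan(np.radians(p["fov_y"])/2)
    d=p["C"][:3,:3]@np.array([(u-p["cx"])/f,(v-p["cy"])/f,1]); return p["C"][:3,3],d
def at(p,u,v,z):
    o,d=ray(p,u,v); return o+d*(z-o[2])/d[2]
def proj(p,X):
    f=210/np.tan(np.radians(p["fov_y"])/2)
    c=np.linalg.inv(p["C"])@np.append(X,1); return np.array([p["cx"]+f*c[0]/c[2],p["cy"]+f*c[1]/c[2]])
def cut(n,p,z=None):
    for r in arm.cut_out(n,p)[:3]:
        m=r["pixels"]; v,u=np.nonzero(m)
        print(n,round(r["confidence"],2),[int(round(float(e))) for e in r["extent"]],"cen",u.mean().round(1),v.mean().round(1), at(p,u.mean(),v.mean(),z).round(4) if z is not None else "", p["pixels"][m].mean(0).round())
E
python3 - <<'E'
from h import *
M,s=T(); print(s); print(M.round(3))
N=dict(mount_hole=.014,pad_center=.004,transformer_center=.044,clamp_center=.006,rack=.01,spare_transformer_center=.044,gearplate=.014)
for c in ["scene","side"]:
    p=shot(c); save(p,c+"0.png"); print(c,p["fov_y"],p["C"].round(3).tolist())
    for n,z in N.items():
        try: cut(n,p,z)
        except Exception as e: print(n,e)
E
```

```text
pics
{'clock': 0.0, 'joints': array([-1.46809837e+00,  2.45797372e-01,  1.55902686e+00, -3.77925293e-07,
        1.33871410e+00, -1.74095486e-01]), 'qd': array([-0.00150823,  0.00091877, -0.00030392, -0.00017208,  0.00103764,
        0.00158444]), 'effort': array([-1.41644832e-03, -4.29515362e+01, -3.26129544e+01, -2.73034957e-04,
        5.38286258e-03,  7.02178582e-06]), 'eef_pos': array([ 0.17757668, -0.62468491,  0.23018411]), 'ee_rot': array([-0.56369327,  0.42671017, -0.42577248,  0.56470003]), 'force': array([-0.43728626,  0.19497075,  0.12673217]), 'torque': array([0.0393053 , 0.01287422, 0.03654244]), 'finger_gap': 0.08548130286609741}
[[ 0.273 -0.     0.962  0.178]
 [-0.962  0.002  0.273 -0.625]
 [-0.002 -1.     0.     0.23 ]
 [ 0.     0.     0.     1.   ]]
scene 57.571805914095265 [[0.369, 0.713, -0.596, 1.106], [0.929, -0.294, 0.223, -0.283], [-0.016, -0.636, -0.771, 0.845], [0.0, 0.0, 0.0, 1.0]]
mount_hole 0.58 [217, 196, 338, 282] cen 276.3 237.0 [ 0.5606 -0.0754  0.014 ] [180. 178. 160.]
pad_center 0.64 [147, 232, 167, 250] cen 155.8 240.5 [ 0.4421 -0.3758  0.004 ] [43
[... 1573 characters left out ...]
.3812 0.044 ] [201. 173. 124.]
clamp_center 0.65 [328, 162, 346, 175] cen 336.4 169.4 [ 0.3252 -0.3756  0.006 ] [ 73. 176. 167.]
clamp_center 0.64 [295, 145, 310, 154] cen 301.2 150.7 [ 0.4683 -0.4932  0.006 ] [ 66. 178. 168.]
clamp_center 0.44 [317, 148, 333, 157] cen 324.7 153.5 [ 0.3746 -0.4827  0.006 ] [ 81. 162.  91.]
rack 0.79 [215, 312, 289, 354] cen 253.0 334.7 [0.5073 0.3965 0.01  ] [108. 107. 104.]
rack 0.74 [258, 309, 276, 335] cen 265.7 324.0 [0.4806 0.3602 0.01  ] [116. 136. 171.]
spare_transformer_center 0.69 [259, 309, 275, 335] cen 265.5 323.7 [0.4764 0.3849 0.044 ] [119. 139. 177.]
gearplate 0.85 [230, 186, 300, 253] cen 265.4 219.4 [ 0.5437 -0.0471  0.014 ] [210. 207. 195.]
```

Run:
```python
import cv2
a=cv2.imread("pics/scene0.png")[120:345,80:460]
cv2.imwrite("pics/s0c.png",cv2.resize(a,None,fx=2.1,fy=2.1,interpolation=cv2.INTER_CUBIC))
a=cv2.imread("pics/side0.png")[130:370,140:440]
cv2.imwrite("pics/d0c.png",cv2.resize(a,None,fx=2.4,fy=2.4,interpolation=cv2.INTER_CUBIC))
```

```text
(no output)
```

View pics/s0c.png

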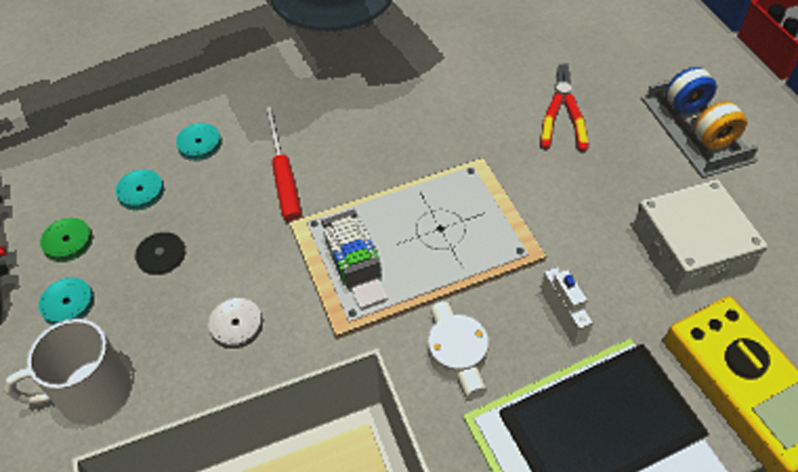

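View pics/d0c.png

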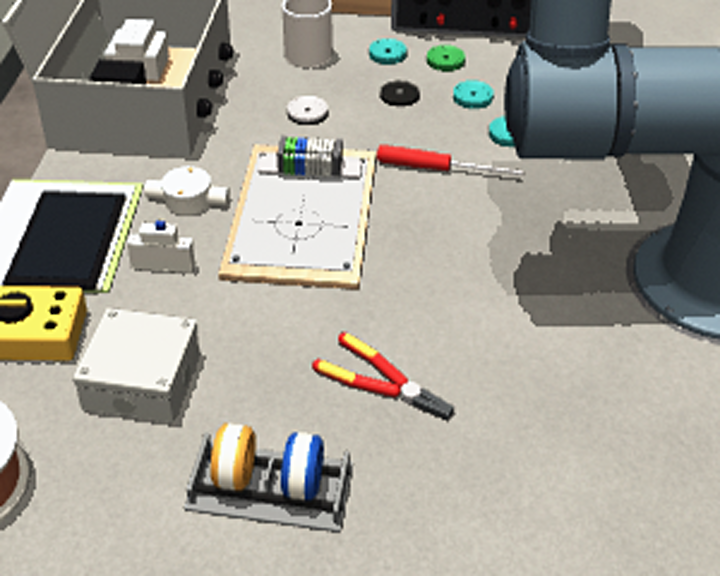

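The pictures show the hole at scene px (289.5, 229), the black pad at (156, 240), the steel clamp disc at (192, 273), and amber and blue side by side in the rack at (422, 180) and (409, 163). Discs in teal and green are look-alikes. I'm moving above the pad.

Emit:
{"api": "play_rows", "payload": {"targets": [0,-167,60,323,0,0,0,0,-167,60,323,0,0,0,0,-167,60,323,0,0,0,0,-167,60,323,0,0,0,0,-167,60,323,0,0,0,0,-167,60,323,0,0,0,0,-167,60,323,0,0,0,0,-167,60,323,0,0,0], "grip_force": 40}}

```text
clock: 1.8
eef_pos: [0.4427, -0.3765, 0.1715]
ee_rot: [0.564, -0.426, 0.426, -0.564]
force: [-0.6, 0.1, -0.4]
finger_gap: 0.0854
```

```bash
cat >> h.py <<'E'
def rel(X):
    M,s=T(); return (M[:3,:3].T@(np.array(X)-M[:3,3])*1000).round(1)
E
python3 - <<'E'
from h import *
p=shot("wrist"); save(p,"w1.png"); M,s=T(); print(s["eef_pos"],s["joints"].round(3),s["force"]); print(np.array(p["mount"]).round(3).tolist(),p["fov_y"])
cut("pad_center",p,.004)
a=shot("scene"); b=shot("side")
print("hole",at(a,289.5,229,.014),at(b,264.2,222.9,.014))
cut("junction_box",a,.05);cut("junction_box",b,.05);cut("pliers",a,.01)
E
```

```text
[ 0.44238727 -0.37712272  0.17164612] [-0.901  0.147  1.785 -0.     1.209  0.394] [ 0.65271366 -0.88695617  0.22675727]
[[1.0, 0.0, -0.001, 0.001], [0.001, -0.269, 0.963, -0.143], [-0.0, -0.963, -0.269, 0.068], [0.0, 0.0, 0.0, 1.0]] 69.27272115326141
pad_center 0.91 [251, 167, 312, 227] cen 279.6 196.7 [ 0.4385 -0.3752  0.004 ] [60. 57. 54.]
hole [ 0.54962064 -0.03281841  0.014     ] [ 0.54476687 -0.02941743  0.014     ]
junction_box 0.56 [170, 258, 225, 309] cen 196.9 281.8 [0.6798 0.2754 0.05  ] [190. 188. 181.]
pliers 0.63 [340, 154, 361, 190] cen 348.4 172.3 [0.418  0.2186 0.01  ] [184. 107.  58.]
pliers 0.22 [397, 154, 420, 172] cen 408.8 162.7 [0.4528 0.4116 0.01  ] [ 83.  98. 127.]
```

Emit:
{"api": "play_rows", "payload": {"targets": [0.1,-2,50,-2.5,0,0,0,0.1,-2,100,-2.5,0,0,0,0.1,-2,140,-2.5,0,0,0,0.1,-2,160,-2.5,0,0,0,0.1,-2,165,-2.5,0,0,0,0.1,-2,168,-2.5,0,0,0,0.1,-2,168,-2.5,0,0,0]}}

```text
clock: 3.02
eef_pos: [0.4405, -0.376, 0.0047]
ee_rot: [0.564, -0.425, 0.427, -0.564]
force: [-0.3, 0.1, 0.2]
finger_gap: 0.0769
```

Run:
```python
from h import *
p=shot("wrist"); save(p,"w2.png"); M,s=T(); print(s["eef_pos"],s["force"],s["finger_gap"])
cut("pad_center",p,.006)
```

```text
[ 0.4404555  -0.37596499  0.00465384] [-0.28176952  0.41312532  0.56114047] 0.07659305184227969
pad_center 0.58 [220, 209, 343, 320] cen 278.8 265.2 [ 0.4397 -0.375   0.006 ] [49. 47. 45.]
```

View pics/w2.png

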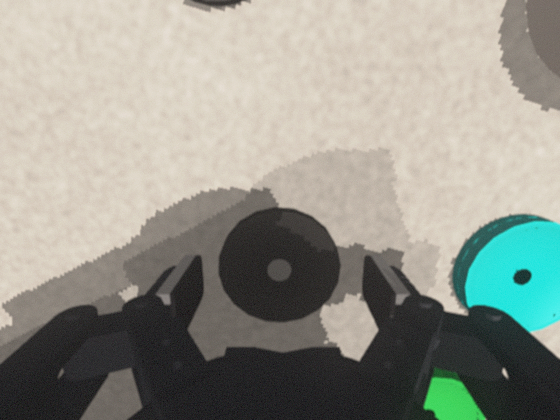

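Pad is centred between the tips (px 279,265). Going down carefully with partially closed fingers.

Emit:
{"api": "play_rows", "payload": {"targets": [0.21,0,3,-0.5,0,0,0,0.21,0,5,-0.5,0,0,0,0.21,0,7,-0.5,0,0,0,0.21,0,8,-0.5,0,0,0,0.21,0,8,-0.5,0,0,0]}}

```text
clock: 3.75
eef_pos: [0.4392, -0.3752, -0.0049]
ee_rot: [-0.564, 0.426, -0.426, 0.564]
force: [0.4, 0.0, -0.0]
finger_gap: 0.0674
```

Emit:
{"api": "play_rows", "payload": {"targets": [0.24,0,0,0,0,0,0,0.35,0,0,0,0,0,0,0.45,0,0,0,0,0,0,0.45,0,0,0,0,0,0], "grip_force": 40}}

```text
clock: 4.25
eef_pos: [0.4396, -0.3757, -0.0041]
ee_rot: [0.564, -0.426, 0.427, -0.564]
force: [-0.3, 0.1, 5.8]
finger_gap: 0.0584
```

Run:
```python
from h import *
p=shot("wrist"); M,s=T(); print(s["eef_pos"],s["force"],s["finger_gap"])
for n in ("pad_center",):
    for r in arm.cut_out(n,p)[:2]: print(r["extent"],r["confidence"])
```

```text
[ 0.43966736 -0.37571127 -0.00406657] [-0.626492    0.08180685  5.5402191 ] 0.0587489216302748
[220.7, 209.3, 347.4, 330.1] 0.98
```

Emit:
{"api": "play_rows", "payload": {"targets": [0.45,0,-10,0,0,0,0,0.45,0,-40,0,0,0,0,0.45,0,-70,0,0,0,0,0.45,0,-70,0,0,0,0]}}

```text
clock: 4.85
eef_pos: [0.4405, -0.3767, 0.0679]
ee_rot: [0.565, -0.424, 0.428, -0.564]
force: [-0.0, -0.1, 0.1]
finger_gap: 0.0583
```

Run:
```python
from h import *
p=shot("wrist"); save(p,"w3.png"); M,s=T(); print(s["eef_pos"],s["force"],s["finger_gap"])
cut("pad_center",p)
# expected pad px if held at tool y -2..-8
for y in (0,-4,-8): print(y,proj(p,(M@np.array([0,y/1000,0,1]))[:3]))
```

```text
[ 0.43956442 -0.37559979  0.06604918] [ 0.03201791 -0.07384008 -1.17546324] 0.05904758192880981
pad_center 0.66 [222, 208, 345, 330] cen 282.5 270.9  [50. 48. 46.]
0 [278.63031672 262.71038239]
-4 [278.55191409 266.12767002]
-8 [278.46950348 269.71965141]
```

View pics/w3.png

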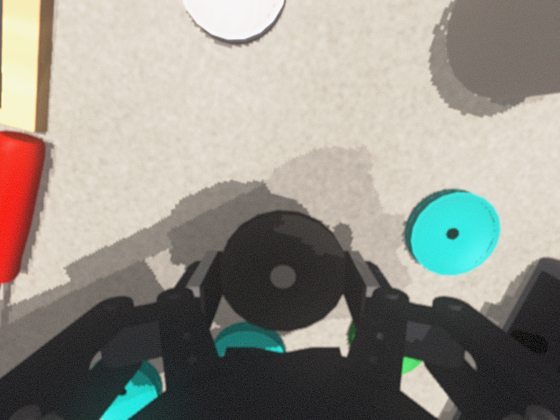

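Pad is held (dot at px 283,276 with tips symmetric about 283.5). Carrying it to a point short of the hole for a look.

Emit:
{"api": "play_rows", "payload": {"targets": [0.45,-30,-60,10,0,0,0,0.45,-85,-70,30,0,0,0,0.45,-140,-70,55,0,0,0,0.45,-195,-70,80,0,0,0,0.45,-250,-70,100,0,0,0,0.45,-290,-70,115,0,0,0,0.45,-302,-70,122,0,0,0,0.45,-302,-70,122,0,0,0,0.45,-302,-70,122,0,0,0]}}

```text
clock: 6.08
eef_pos: [0.474, -0.0525, 0.1349]
ee_rot: [0.564, -0.427, 0.426, -0.564]
force: [0.2, -0.4, -0.2]
finger_gap: 0.0584
```

Run:
```python
from h import *
p=shot("wrist"); save(p,"w4.png"); M,s=T(); print(s["eef_pos"],s["force"],s["finger_gap"],s["joints"].round(3))
cut("pad_center",p); print(M[:3,:3].round(3))
```

```text
[ 0.47406212 -0.052599    0.13504678] [-0.54984181  0.70274447 -0.53440883] 0.05850382578891857 [-0.349 -0.052  2.066 -0.     1.129  0.947]
pad_center 0.49 [0, 144, 52, 203] cen 22.2 169.7  [198. 144.  30.]
[[ 0.272 -0.     0.962]
 [-0.962 -0.     0.272]
 [-0.    -1.    -0.   ]]
```

View pics/w4.png

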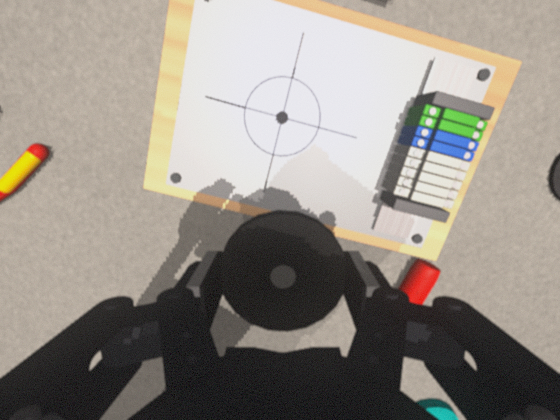

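Hole at px (282,117.5), pad dot at (283,276).

```bash
cat > dot.py <<'E'
from h import *
import sys
def circ(p,u,v,r=14,dark=True):
    u,v=int(u),int(v)
    g=cv2.cvtColor(p["pixels"],cv2.COLOR_RGB2GRAY)[v-r:v+r+1,u-r:u+r+1].astype(float)
    g=g if not dark else 255-g
    yy,xx=np.mgrid[-r:r+1,-r:r+1]; w=np.clip(g-(g.max()+np.median(g))/2,0,None)*(xx**2+yy**2<r*r)
    return u+(w*xx).sum()/w.sum(), v+(w*yy).sum()/w.sum()
def intool(p,u,v,y=None,z=None):
    M,s=T()
    if z is not None: return (np.linalg.inv(M)@np.append(at(p,u,v,z),1))[:3]*1000
    f=210/np.tan(np.radians(p["fov_y"])/2); m=np.array(p["mount"])
    d=m[:3,:3]@np.array([(u-p["cx"])/f,(v-p["cy"])/f,1]); o=m[:3,3]
    return (o+d*(y/1000-o[1])/d[1])*1000
E
python3 - <<'E'
from dot import *
p=shot("wrist"); h=circ(p,282,117,10); d=circ(p,283,276,18,False); print(h,d)
H=intool(p,*h,z=.014); D=intool(p,*d,y=-12); print(H.round(1),D.round(1),"shift",(H-D).round(1)); M,s=T(); print(s["eef_pos"], at(p,*h,.014))
E
```

```text
(np.float64(281.4014353197674), np.float64(117.23310319767442)) (np.float64(282.73582144163925), np.float64(276.0203683376021))
[ -0.2 121.2  74.8] [  0.8 -12.   -0.9] shift [ -1.  133.2  75.7]
[ 0.4740964  -0.05247443  0.13521093] [ 0.54603326 -0.03197864  0.014     ]
```

Emit:
{"api": "play_rows", "payload": {"targets": [0.45,-0.6,0,50,0,0,0,0.45,-0.6,30,75.3,0,0,0,0.45,-0.6,70,75.3,0,0,0,0.45,-0.6,100,75.3,0,0,0,0.45,-0.6,115,75.3,0,0,0,0.45,-0.6,120,75.3,0,0,0,0.45,-0.6,122,75.3,0,0,0,0.45,-0.6,123.5,75.3,0,0,0,0.45,-0.6,124,75.3,0,0,0,0.45,-0.6,124,75.3,0,0,0]}}

```text
clock: 7.48
eef_pos: [0.5466, -0.0303, 0.0117]
ee_rot: [-0.564, 0.426, -0.426, 0.564]
force: [-0.1, 0.4, 0.9]
finger_gap: 0.0581
```

Emit:
{"api": "play_rows", "payload": {"targets": [0.45,0,0.5,0,0,0,0,0.45,0,0.5,0,0,0,0]}}

```text
clock: 7.72
eef_pos: [0.5463, -0.0302, 0.0108]
ee_rot: [0.564, -0.426, 0.426, -0.564]
force: [-0.2, 0.3, -0.7]
finger_gap: 0.0582
```

Emit:
{"api": "play_rows", "payload": {"targets": [0.45,0,0.7,0,0,0,0,0.45,0,0.7,0,0,0,0]}}

```text
clock: 7.98
eef_pos: [0.5463, -0.0302, 0.01]
ee_rot: [0.564, -0.426, 0.426, -0.564]
force: [-1.1, 0.9, -1.5]
finger_gap: 0.0587
```

Emit:
{"api": "play_rows", "payload": {"targets": [0.45,0,0.5,0,0,0,0,0.45,0,0.5,0,0,0,0]}}

```text
clock: 8.22
eef_pos: [0.5464, -0.0303, 0.0099]
ee_rot: [0.564, -0.426, 0.426, -0.564]
force: [-2.2, -0.0, 4.5]
finger_gap: 0.0586
```

Contact at 4.5 N. Releasing gradually and backing up.

Emit:
{"api": "play_rows", "payload": {"targets": [0.28,0,0,0,0,0,0,0.22,0,0,0,0,0,0,0.15,0,0,0,0,0,0,0.12,0,-5,0,0,0,0,0.08,0,-40,0,0,0,0,0.05,0,-90,-40,0,0,0,0,0,-120,-75,0,0,0,0,0,-120,-75,0,0,0]}}

```text
clock: 9.22
eef_pos: [0.4748, -0.0515, 0.1326]
ee_rot: [-0.563, 0.424, -0.429, 0.565]
force: [0.4, -0.8, 0.4]
finger_gap: 0.0854
```

Run:
```python
from dot import *
p=shot("wrist"); save(p,"w5.png"); M,s=T(); print(s["eef_pos"],s["force"],s["joints"].round(3))
cut("pad_center",p,.020)
print(proj(p,[.546,-.032,.022]))
u,v=proj(p,[.546,-.032,.022]); d=circ(p,u,v,14,False); print(d,at(p,*d,.022))
a=p["pixels"][50:230,180:400]; cv2.imwrite("pics/w5c.png",cv2.resize(cv2.cvtColor(a,cv2.COLOR_RGB2BGR),None,fx=3,fy=3))
a=shot("scene"); b=shot("side")
for n in ("transformer_center","spare_transformer_center","rack"):
  for q in (a,b): cut(n,q,.044)
```

```text
[ 0.47467863 -0.05113629  0.13101442] [ 0.47694203 -0.58343898 -0.65411618] [-0.345 -0.048  2.07   0.     1.116  0.949]
pad_center 0.86 [245, 80, 320, 157] cen 280.7 117.6 [ 0.5468 -0.0308  0.02  ] [78. 76. 75.]
[281.94390402 118.91834459]
(np.float64(280.7592811229175), np.float64(118.27417027417027)) [ 0.54621771 -0.03095271  0.022     ]
transformer_center 0.83 [409, 170, 434, 191] cen 422.7 179.2 [0.5521 0.3807 0.044 ] [146. 120.  74.]
transformer_center 0.6 [229, 304, 245, 332] cen 236.9 320.0 [0.5487 0.3826 0.044 ] [211. 186. 136.]
spare_transformer_center 0.65 [386, 161, 439, 203] cen 410.9 184.9 [0.5579 0.3367 0.044 ] [79. 80. 76.]
spare_transformer_center 0.64 [396, 152, 422, 171] cen 408.6 162.5 [0.4785 0.3832 0.044 ] [ 76.  90. 117.]
spare_transformer_center 0.59 [258, 308, 277, 339] cen 265.7 323.6 [0.476  0.3847 0.044 ] [125. 148. 188.]
rack 0.94 [388, 162, 441, 203] cen 410.5 185.2 [0.5584 0.3351 0.044 ] [80. 81. 77.]
rack 0.75 [212, 311, 288, 350] cen 252.5 334.8 [0.5025 0.4213 0.044 ] [117. 117. 114.]
rack 0.55 [296, 191, 358, 203] cen 315.2 195.8 [ 0.3905 -0.1523  0.044 ] [203.  75.  71.]
```

View pics/w5c.png

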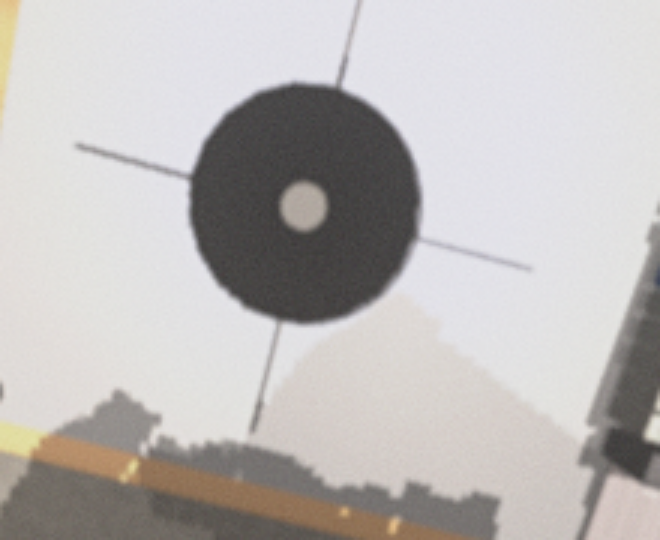

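Pad sits centred on the cross (dot within about 1 mm of the hole). Next, over the rack, squaring the tool with it.

Emit:
{"api": "play_rows", "payload": {"targets": [0,-50,-30,20,0,0,0,0,-110,-40,40,0,5,0,0,-165,-40,60,0,10,0,0,-220,-40,80,0,16,0,0,-275,-40,100,0,16,0,0,-330,-40,120,0,16,0,0,-380,-40,135,0,16,0,0,-410,-40,142,0,16,0,0,-410,-40,142,0,16,0,0,-410,-40,142,0,16,0]}}

```text
clock: 10.98
eef_pos: [0.4987, 0.3819, 0.1691]
ee_rot: [-0.5, 0.501, -0.501, 0.499]
force: [1.0, -0.0, 0.2]
finger_gap: 0.0857
```

Run:
```python
from dot import *
p=shot("wrist"); save(p,"w6.png"); M,s=T(); print(s["eef_pos"],s["joints"].round(3)); print(M[:3,:3].round(3))
cut("transformer_center",p,.044); cut("spare_transformer_center",p,.044); cut("rack",p,.01)
```

```text
[0.49880773 0.38159504 0.16921223] [ 0.473  0.255  1.664 -0.     1.223  2.047]
[[-0.003 -0.001  1.   ]
 [-1.    -0.001 -0.003]
 [ 0.001 -1.    -0.001]]
transformer_center 0.62 [247, 126, 323, 174] cen 283.7 147.3 [0.5487 0.3802 0.044 ] [231. 203. 146.]
spare_transformer_center 0.86 [244, 200, 319, 258] cen 280.5 228.0 [0.4749 0.3833 0.044 ] [ 93.  97. 113.]
spare_transformer_center 0.66 [241, 91, 332, 265] cen 281.8 165.1 [0.5333 0.3819 0.044 ] [142. 136. 131.]
rack 0.78 [240, 94, 332, 265] cen 282.1 164.5 [0.5297 0.3817 0.01  ] [143. 136. 131.]
```

View pics/w6.png

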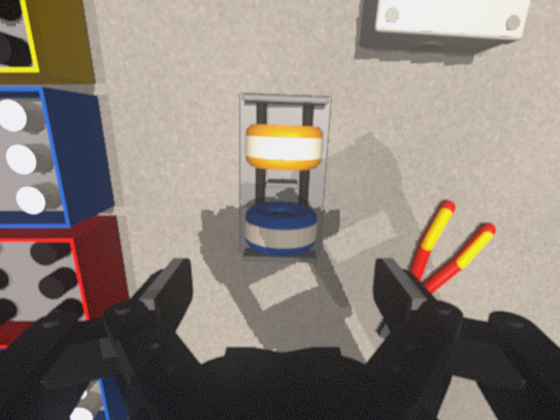

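Amber at px (285,147), blue at (281,229), rack nearly square with the tool. Lowering onto amber's rim.

Emit:
{"api": "play_rows", "payload": {"targets": [0,2,0,50,0,2,0,0,2,30,52,0,2,0,0,2,80,52,0,2,0,0,2,120,52,0,2,0,0,2,140,52,0,2,0,0,2,149,52,0,2,0,0,2,149,52,0,2,0,0.3,2,149,52,0,2,0,0.4,2,149,52,0,2,0,0.4,2,149,52,0,2,0], "grip_force": 60}}

```text
clock: 12.42
eef_pos: [0.5524, 0.381, 0.0231]
ee_rot: [0.489, -0.509, 0.51, -0.492]
force: [0.1, -1.1, 6.8]
finger_gap: 0.0645
```

Run:
```python
from dot import *
p=shot("wrist"); save(p,"w7.png"); M,s=T(); print(s["eef_pos"],s["joints"].round(3),s["finger_gap"],s["force"])
cut("transformer_center",p,.077);cut("spare_transformer_center",p,.077)
```

```text
[0.55231378 0.38098039 0.02301524] [ 0.435  0.533  1.597 -0.     1.008  2.043] 0.06405127648172224 [ 0.53382591 -1.20800891  5.73374583]
transformer_center 0.79 [207, 232, 360, 352] cen 282.5 292.7 [0.5675 0.3797 0.077 ] [135. 105.  63.]
```

View pics/w7.png

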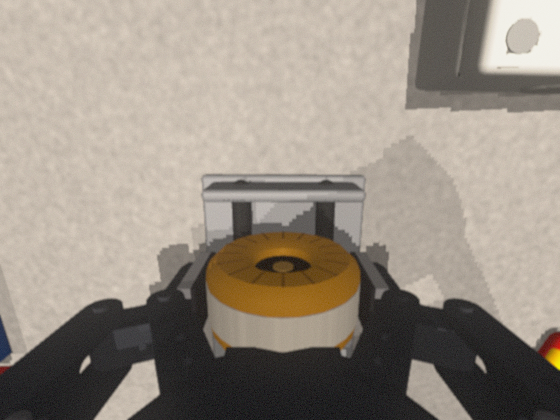

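Gripped squarely; lifting.

Emit:
{"api": "play_rows", "payload": {"targets": [0.4,0,-8,0,0,0,0,0.4,0,-30,0,0,0,0,0.4,0,-70,0,0,0,0,0.4,0,-100,0,0,0,0,0.4,0,-100,0,0,0,0], "grip_force": 70}}

```text
clock: 13.2
eef_pos: [0.5527, 0.3813, 0.1248]
ee_rot: [0.488, -0.508, 0.51, -0.493]
force: [0.3, 0.7, -5.9]
finger_gap: 0.0641
```

Run:
```python
from dot import *
p=shot("wrist"); M,s=T(); print(s["eef_pos"],s["finger_gap"],s["force"])
a=shot("scene"); 
for u,v,z in ((339.5,189,.01),(358.6,190,.01),(382,222,.058),(383,231,.058),(406,258,.0),(315,196,.012),(339,243,.012)): print(u,v,at(a,u,v,z).round(3))
for n in ("junction_box","spare_transformer_center","transformer_center"): cut(n,a,.044)
```

```text
[0.55120807 0.38059995 0.12198866] 0.06466006337516653 [-0.07282278 -0.61433242 -5.65432029]
339.5 189 [0.469 0.161 0.01 ]
358.6 190 [0.494 0.211 0.01 ]
382 222 [0.649 0.183 0.058]
383 231 [0.674 0.17  0.058]
406 258 [0.739 0.212 0.   ]
315 196 [0.468 0.082 0.012]
339 243 [0.639 0.07  0.012]
junction_box 0.88 [382, 202, 448, 259] cen 411.8 232.4 [0.6985 0.2434 0.044 ] [162. 163. 148.]
junction_box 0.35 [423, 146, 447, 168] cen 435.8 155.9 [0.4857 0.4751 0.044 ] [89. 66. 34.]
spare_transformer_center 0.74 [395, 154, 420, 171] cen 407.8 163.1 [0.4798 0.3794 0.044 ] [67. 75. 90.]
transformer_center 0.78 [425, 145, 444, 168] cen 435.8 155.1 [0.4829 0.477  0.044 ] [86. 62. 29.]
transformer_center 0.56 [395, 152, 421, 170] cen 408.4 162.6 [0.4786 0.3824 0.044 ] [67. 76. 91.]
```

Emit:
{"api": "play_rows", "payload": {"targets": [0.4,50,0,10,0,-5,0,0.4,100,0,25,0,-12,0,0.4,150,0,35,0,-18,0,0.4,180,0,39,0,-21,0,0.4,180,0,39,0,-21,0]}}

```text
clock: 14.08
eef_pos: [0.5826, 0.1968, 0.1192]
ee_rot: [0.575, -0.413, 0.412, -0.574]
force: [0.5, 0.8, -5.1]
finger_gap: 0.064
```

Emit:
{"api": "play_rows", "payload": {"targets": [0.4,0,0,0,10,0,0,0.4,0,0,0,20,0,0,0.4,0,0,0,30,0,0,0.4,0,0,0,40,0,0,0.4,0,0,0,50,0,0,0.4,0,0,0,50,0,0,0.4,0,0,0,50,0,0]}}

```text
clock: 14.95
eef_pos: [0.5824, 0.2024, 0.1203]
ee_rot: [-0.281, 0.203, -0.542, 0.766]
force: [0.3, 0.6, -3.8]
finger_gap: 0.0643
```

Run:
```python
from dot import *
M,s=T(); print(s["eef_pos"],s["joints"].round(3),s["finger_gap"],s["force"]); print(M[:3,:3].round(3))
print("down 1mm world in tool:",(M[:3,:3].T@[0,0,-1]).round(3))
```

```text
[0.58240523 0.20242236 0.12026978] [0.061 0.015 2.233 1.339 0.219 0.059] 0.06430002376403536 [ 0.31799142  0.56376364 -3.75807918]
[[ 0.331  0.716  0.615]
 [-0.944  0.256  0.211]
 [-0.006 -0.65   0.76 ]]
down 1mm world in tool: [ 0.006  0.65  -0.76 ]
```

Emit:
{"api": "play_rows", "payload": {"targets": [0.4,0,20,-23,0,0,0,0.4,0,40,-46,0,0,0,0.4,0.3,52,-61,0,0,0,0.4,0.5,58.5,-68.4,0,0,0,0.4,0.5,58.5,-68.4,0,0,0,0.4,0.5,58.5,-68.4,0,0,0]}}

```text
clock: 15.7
eef_pos: [0.5836, 0.2021, 0.0316]
ee_rot: [-0.281, 0.202, -0.542, 0.766]
force: [0.6, -0.5, -5.1]
finger_gap: 0.0642
```

Run:
```python
from dot import *
M,s=T(); print(s["eef_pos"],s["joints"].round(3),s["finger_gap"],s["force"]); print(M[:3,:3].round(3))
```

```text
[0.5835625  0.20209029 0.03164912] [ 0.061  0.247  2.214  2.216  0.267 -0.841] 0.06420348336830177 [ 0.55194973 -0.48582889 -5.11402806]
[[ 0.331  0.716  0.614]
 [-0.944  0.255  0.211]
 [-0.006 -0.65   0.76 ]]
```

Another ~10 mm down in small steps.

Emit:
{"api": "play_rows", "payload": {"targets": [0.4,0,3.2,-3.8,0,0,0,0.4,0,5.2,-6.1,0,0,0,0.4,0,6.2,-7.2,0,0,0,0.4,0,6.8,-8,0,0,0,0.4,0,6.8,-8,0,0,0]}}

```text
clock: 16.32
eef_pos: [0.5839, 0.2018, 0.0216]
ee_rot: [-0.28, 0.202, -0.542, 0.766]
force: [-4.3, -1.0, 2.4]
finger_gap: 0.0647
```

Emit:
{"api": "play_rows", "payload": {"targets": [0.4,0,0.6,-0.8,0,0,0,0.4,0,0.6,-0.8,0,0,0]}}

```text
clock: 16.58
eef_pos: [0.5844, 0.202, 0.0214]
ee_rot: [-0.28, 0.202, -0.542, 0.766]
force: [-4.9, -1.3, 6.0]
finger_gap: 0.0641
```

Edge is on the bench (6 N). Opening to let it topple, then retreating.

Emit:
{"api": "play_rows", "payload": {"targets": [0.15,0,0,0,0,0,0,0.05,0,0,0,0,0,0,0,0,0,0,0,0,0,0,0,0,0,0,0,0,0,0,0,0,0,0,0,0,0,-20,10,0,0,0,0,0,-60,30,0,0,0,0,0,-100,60,0,0,0,0,0,-100,60,0,0,0]}}

```text
clock: 17.7
eef_pos: [0.5511, 0.1916, 0.1219]
ee_rot: [-0.28, 0.203, -0.539, 0.768]
force: [0.9, -0.1, -0.2]
finger_gap: 0.0852
```

Emit:
{"api": "play_rows", "payload": {"targets": [0,0,0,0,-10,0,0,0,0,0,0,-20,0,0,0,0,0,0,-30,0,0,0,0,0,0,-40,0,0,0,0,0,0,-49.5,0,0,0,0,0,0,-49.5,0,0,0,0,0,0,-49.5,0,0]}}

```text
clock: 18.58
eef_pos: [0.5529, 0.1922, 0.1217]
ee_rot: [-0.576, 0.41, -0.404, 0.58]
force: [-0.5, 0.4, -0.0]
finger_gap: 0.0856
```

Run:
```python
from dot import *
p=shot("wrist"); save(p,"w8.png"); M,s=T(); print(s["eef_pos"],s["joints"].round(3),s["force"]); print(M[:3,:3].round(3))
cut("transformer_center",p,.03)
a=shot("scene");b=shot("side"); cut("transformer_center",a,.017); cut("transformer_center",b,.017)
```

```text
[0.5529603  0.19221986 0.12135943] [0.137 0.22  1.802 0.011 1.122 1.359] [-0.14478936 -0.01572375  0.45937474]
[[ 0.336 -0.004  0.942]
 [-0.942  0.01   0.337]
 [-0.01  -1.    -0.001]]
transformer_center 0.65 [244, 176, 323, 257] cen 283.9 217.7 [0.5498 0.1903 0.03  ] [153. 110.  41.]
transformer_center 0.87 [350, 195, 376, 218] cen 362.2 204.3 [0.55   0.1892 0.017 ] [120.  89.  44.]
transformer_center 0.57 [241, 260, 264, 285] cen 251.5 272.0 [0.547  0.1912 0.017 ] [161. 124.  68.]
```

View pics/w8.png

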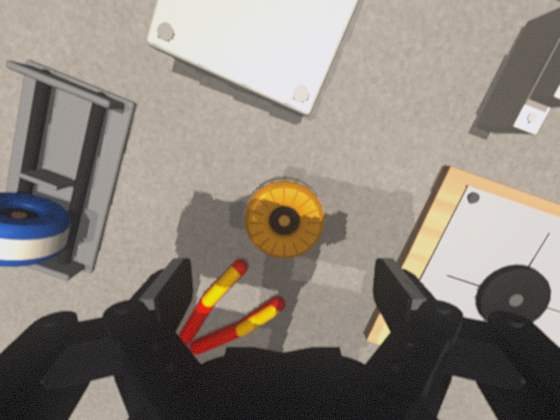

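Transformer lies flat, its bore at px (284.5,220); blue still in the rack and pad still in place. Taking it from above.

Emit:
{"api": "play_rows", "payload": {"targets": [0,0,10,-3,0,0,-0.6,0,0,50,-3,0,0,-0.6,0,0,90,-3,0,0,-0.6,0,0,110,-3,0,0,-0.6,0,0,118.5,-3,0,0,-0.6,0,0,118.5,-3,0,0,-0.6,0.2,0,118.5,-3,0,0,-0.6,0.4,0,118.5,-3,0,0,-0.6,0.4,0,118.5,-3,0,0,-0.6,0.4,0,118.5,-3,0,0,-0.6]}}

```text
clock: 20.12
eef_pos: [0.55, 0.1921, 0.0047]
ee_rot: [-0.577, 0.406, -0.408, 0.579]
force: [-0.9, -0.8, 5.6]
finger_gap: 0.0642
```

Run:
```python
from dot import *
M,s=T(); print(s["eef_pos"],s["joints"].round(3),s["finger_gap"],s["force"]); print(M[:3,:3].round(3))
```

```text
[0.55002499 0.19208153 0.00474709] [0.141 0.397 1.836 0.    0.904 1.369] 0.06418277720085436 [-0.94417187 -0.75547711  5.59957616]
[[ 0.337  0.005  0.942]
 [-0.942  0.001  0.337]
 [ 0.001 -1.     0.005]]
```

Emit:
{"api": "play_rows", "payload": {"targets": [0.4,0,-10,0,0,0,0,0.4,0,-50,0,0,0,0,0.4,20,-100,-10,0,0,0,0.4,60,-125,-40,0,0,0,0.4,100,-125,-75,0,0,0,0.4,140,-125,-105,0,0,0,0.4,180,-125,-135,0,0,0,0.4,204,-125,-154,0,0,0,0.4,204,-125,-154,0,0,0,0.4,204,-125,-154,0,0,0]}}

```text
clock: 21.38
eef_pos: [0.4713, -0.0515, 0.1271]
ee_rot: [-0.577, 0.407, -0.407, 0.579]
force: [-0.3, -0.2, -5.3]
finger_gap: 0.0642
```

Run:
```python
from dot import *
p=shot("wrist"); save(p,"w9.png"); M,s=T(); print(s["eef_pos"],s["force"],s["finger_gap"]);print(M[:3,:3].round(3))
cut("pad_center",p,.020); cut("transformer_center",p)
u,v=proj(p,[.5462,-.031,.022]); print(u,v); d=circ(p,u,v,14,False); print(d,at(p,*d,.022),intool(p,*d,z=.022).round(1))
```

```text
[ 0.47150025 -0.05120642  0.12706876] [-0.21601797 -0.74927309 -5.19964871] 0.0640602425131197
[[ 0.337  0.001  0.941]
 [-0.941  0.001  0.337]
 [-0.001 -1.     0.001]]
pad_center 0.86 [252, 72, 327, 153] cen 289.3 112.3 [ 0.547  -0.0307  0.02  ] [80. 78. 79.]
289.4192897145929 113.40666576848014
(np.float64(289.5269488780939), np.float64(113.29285218598196)) [ 0.54630769 -0.03105011  0.022     ] [  6.4 105.2  76.9]
```

View pics/w9.png

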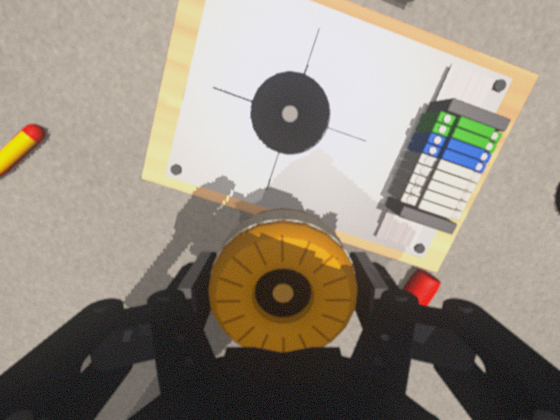

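Pad dot at px (289.5,113.3); transformer bore at (283.3,293), flat in the fingers.

Run:
```python
from dot import *
p=shot("wrist"); print(intool(p,283.3,293,y=-29.3).round(1), intool(p,283.0,276,y=-12).round(1))
```

```text
[  1.1 -29.3   0.3] [  1.  -12.   -0.9]
```

Emit:
{"api": "play_rows", "payload": {"targets": [0.4,7,0,45,0,0,0,0.4,7,10,76.2,0,0,0,0.4,7,50,76.2,0,0,0,0.4,7,80,76.2,0,0,0,0.4,7,92,76.2,0,0,0,0.4,7,96,76.2,0,0,0,0.4,7,97.5,76.2,0,0,0,0.4,7,98.3,76.2,0,0,0,0.4,7,98.3,76.2,0,0,0]}}

```text
clock: 22.7
eef_pos: [0.5465, -0.0331, 0.0298]
ee_rot: [-0.577, 0.407, -0.408, 0.579]
force: [0.2, -0.1, -5.9]
finger_gap: 0.0641
```

Emit:
{"api": "play_rows", "payload": {"targets": [0.4,0,0.5,0,0,0,0,0.4,0,0.8,0,0,0,0,0.4,0,0.8,0,0,0,0]}}

```text
clock: 23.08
eef_pos: [0.5459, -0.0329, 0.0282]
ee_rot: [-0.578, 0.407, -0.407, 0.578]
force: [0.2, -0.2, -4.9]
finger_gap: 0.0643
```

Emit:
{"api": "play_rows", "payload": {"targets": [0.4,-0.8,0.5,0,0,0,0,0.4,-0.8,1,0,0,0,0,0.4,-0.8,1,0,0,0,0]}}

```text
clock: 23.45
eef_pos: [0.5456, -0.0321, 0.0272]
ee_rot: [-0.578, 0.407, -0.407, 0.578]
force: [0.2, -0.3, -5.0]
finger_gap: 0.0643
```

Emit:
{"api": "play_rows", "payload": {"targets": [0.4,0,0.5,0,0,0,0,0.4,0,0.7,0,0,0,0,0.4,0,0.7,0,0,0,0]}}

```text
clock: 23.82
eef_pos: [0.5457, -0.0322, 0.0268]
ee_rot: [-0.578, 0.407, -0.407, 0.578]
force: [-2.5, 0.6, -0.4]
finger_gap: 0.0643
```

Emit:
{"api": "play_rows", "payload": {"targets": [0.4,0,0.4,0,0,0,0,0.4,0,0.4,0,0,0,0]}}

```text
clock: 24.08
eef_pos: [0.5457, -0.0322, 0.0268]
ee_rot: [-0.578, 0.407, -0.407, 0.578]
force: [-4.2, 0.9, 3.1]
finger_gap: 0.0643
```

Emit:
{"api": "play_rows", "payload": {"targets": [0.23,0,0,0,0,0,0,0.18,0,0,0,0,0,0,0.1,0,0,0,0,0,0,0.03,0,-5,0,0,0,0,0,0,-30,0,0,0,0,0,0,-60,0,0,0,0,0,0,-100,-40,0,0,0,0,0,-130,-75,0,0,0,0,0,-130,-75,0,0,0]}}

```text
clock: 25.2
eef_pos: [0.4755, -0.0584, 0.1591]
ee_rot: [-0.577, 0.405, -0.41, 0.579]
force: [-0.3, 0.1, 0.5]
finger_gap: 0.0853
```

Run:
```python
from dot import *
p=shot("wrist"); save(p,"w10.png"); M,s=T(); print(s["eef_pos"],s["force"],s["joints"].round(3))
cut("transformer_center",p,.05)
u,v=proj(p,[.5462,-.032,.056]); print(u,v)
a=p["pixels"][30:230,160:420]; cv2.imwrite("pics/w10c.png",cv2.resize(cv2.cvtColor(a,cv2.COLOR_RGB2BGR),None,fx=3,fy=3))
b=shot("scene"); cut("clamp_center",b,.006)
```

```text
[ 0.47543065 -0.05792482  0.15758515] [-1.49039541 -0.8678503  -0.33265631] [-3.590e-01 -8.400e-02  2.050e+00  1.000e-03  1.171e+00  8.690e-01]
transformer_center 0.65 [242, 78, 321, 164] cen 280.3 119.7 [ 0.5444 -0.0332  0.05  ] [196. 172.  76.]
279.59769933500183 116.64131561147943
clamp_center 0.96 [98, 251, 125, 276] cen 111.4 262.8 [ 0.4699 -0.4944  0.006 ] [ 38. 156. 144.]
clamp_center 0.87 [136, 199, 158, 220] cen 146.1 210.0 [ 0.3275 -0.3819  0.006 ] [ 41. 150. 138.]
clamp_center 0.79 [96, 223, 124, 243] cen 111.4 233.8 [ 0.3756 -0.4839  0.006 ] [ 43. 134.  57.]
```

View pics/w10c.png

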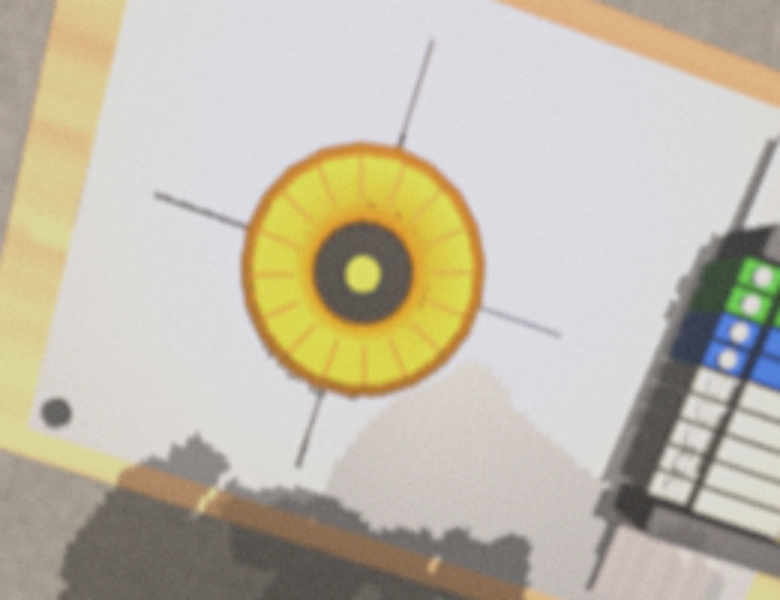

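Transformer flat on the pad; its bore at full-image px (281,121), the cross lines meet at (280.3,118.6) at plate level.

Run:
```python
from dot import *
p=shot("wrist"); M,s=T(); print(s["eef_pos"])
g=cv2.cvtColor(p["pixels"],cv2.COLOR_RGB2HSV); c=[]
m=((g[...,1]>110)&(g[...,0]>10)&(g[...,0]<35)).astype(np.uint8); m[:, :220]=0; m[:,345:]=0; m[:60]=0; m[180:]=0
n,l,st,ce=cv2.connectedComponentsWithStats(m); i=1+st[1:,4].argmax()
cn,_=cv2.findContours((l==i).astype(np.uint8),cv2.RETR_EXTERNAL,2); (u,v),r=cv2.minEnclosingCircle(cn[0]); print(st[i],u,v,r)
print("bore",at(p,281,121,.056),"circle",at(p,u,v,.05),"hole",at(p,280.3,118.6,.014))
# clamp candidates in side/scene white disc
b=shot("scene"); print("clamp",at(b,191.9,273.2,.006), rel(at(b,191.9,273.2,.006)))
```

```text
[ 0.47478135 -0.05705238  0.1549146 ]
[ 243   76   82   85 4648] 283.07635498046875 117.8720703125 42.86671447753906
bore [ 0.54197589 -0.03243012  0.056     ] circle [ 0.54479337 -0.03310666  0.05      ] hole [ 0.54411407 -0.03068428  0.014     ]
clamp [ 0.57756232 -0.30985253  0.006     ] [272.9 148.4  11.7]
```

```bash
cat > chk.py <<'E'
from dot import *
def check(p,verb=True):
    g=cv2.cvtColor(p["pixels"],cv2.COLOR_RGB2GRAY)
    c=np.array(proj(p,[.546,-.032,.014]))
    # thin dark lines: blackhat
    bh=cv2.morphologyEx(g,cv2.MORPH_BLACKHAT,np.ones((5,5))); yy,xx=np.mgrid[:420,:560]; r=np.hypot(xx-c[0],yy-c[1])
    v,u=np.nonzero((bh>25)&(r>47)&(r<75)); M=p["C"]
    th=np.degrees(np.arctan2(v-c[1],u-c[0]))%180
    h,e=np.histogram(th,90,(0,180)); L=[]
    for k in range(2):
        i=h.argmax(); a=e[i]+1; s=np.abs((th-a+90)%180-90)<6
        L.append(cv2.fitLine(np.stack([u[s],v[s]],1).astype(np.float32),cv2.DIST_HUBER,0,.01,.01).ravel())
        for j in range(-8,9): h[(i+j)%90]=0
    A=np.array([[l[1],-l[0]] for l in L]); X=np.linalg.solve(A,[l[1]*l[2]-l[0]*l[3] for l in L])
    print("lines",[np.degrees(np.arctan2(l[1],l[0])).round(1) for l in L],"X",X.round(1),at(p,*X,.014).round(4)); return X
E
python3 - <<'E'
from chk import *
p=shot("wrist"); M,s=T(); print(s["eef_pos"],s["qd"].round(4)); X=check(p)
hsv=cv2.cvtColor(p["pixels"],cv2.COLOR_RGB2HSV)
m=((hsv[...,1]>90)&(hsv[...,0]>10)&(hsv[...,0]<35)).astype(np.uint8)
x,y=X.astype(int); w=np.zeros_like(m); cv2.circle(w,(x,y),50,1,-1); m&=w
n,l,st,ce=cv2.connectedComponentsWithStats(m); i=1+st[1:,4].argmax(); o=(l==i).astype(np.uint8)
cs,hi=cv2.findContours(o,cv2.RETR_CCOMP,cv2.CHAIN_APPROX_NONE)
for q,hh in zip(cs,hi[0]):
    if len(q)>40: E=cv2.fitEllipse(q); print("outer" if hh[3]<0 else "bore",E, at(p,*E[0],.05 if hh[3]<0 else .054).round(4))
E
```

```text
[ 0.47480944 -0.05706921  0.15499742] [ 0.0001 -0.0049 -0.0004 -0.0013  0.0014 -0.0001]
lines [np.float32(19.3), np.float32(-72.2)] X [282.8 116.9] [ 0.5461 -0.0322  0.014 ]
outer ((283.4971008300781, 117.9263916015625), (81.33332824707031, 85.09812927246094), 1.590399146080017) [ 0.5447 -0.0333  0.05  ]
bore ((283.5654296875, 119.21258544921875), (32.63612365722656, 33.6768798828125), 0.12258017063140869) [ 0.5437 -0.0337  0.054 ]
```

Transformer about 2 mm from the hole axis, within calibration error; good. Going to the steel clamp disc.

Emit:
{"api": "play_rows", "payload": {"targets": [0,55,0,2,0,0,0,0,110,0,5,0,0,0,0,165,0,8,0,0,0,0,215,0,10,0,0,0,0,255,15,12,0,0,0,0,273,30,12,0,0,0,0,273,30,12,0,0,0,0,273,30,12,0,0,0]}}

```text
clock: 26.55
eef_pos: [0.578, -0.3097, 0.1257]
ee_rot: [-0.578, 0.407, -0.407, 0.579]
force: [-0.1, -0.1, -0.0]
finger_gap: 0.0855
```

Run:
```python
from chk import *
p=shot("wrist"); save(p,"w11.png"); M,s=T(); print(s["eef_pos"],s["joints"].round(3)); print(M[:3,:3].round(3))
cut("clamp_center",p,.006)
for r in arm.cut_out("clamp_center",p)[:1]:
    e=r["extent"]; X=at(p,(e[0]+e[2])/2,(e[1]+e[3])/2,.006); print(X,rel(X))
```

```text
[ 0.57822526 -0.30964258  0.12630525] [-6.650e-01  3.640e-01  1.612e+00  1.000e-03  1.165e+00  5.620e-01]
[[ 0.337  0.001  0.941]
 [-0.941  0.001  0.337]
 [-0.    -1.     0.001]]
clamp_center 0.88 [247, 172, 316, 242] cen 281.2 207.6 [ 0.5754 -0.3099  0.006 ] [164. 154. 151.]
[ 0.57563019 -0.30977301  0.006     ] [ -0.9 120.8  -2.8]
```

Emit:
{"api": "play_rows", "payload": {"targets": [0.1,-0.5,40,-2.2,0,0,0,0.12,-0.5,80,-2.2,0,0,0,0.15,-0.5,110,-2.2,0,0,0,0.15,-0.5,122,-2.2,0,0,0,0.15,-0.5,126,-2.2,0,0,0,0.15,-0.5,127.5,-2.2,0,0,0,0.2,-0.5,127.5,-2.2,0,0,0,0.35,-0.5,127.5,-2.2,0,0,0,0.45,-0.5,127.5,-2.2,0,0,0,0.45,-0.5,127.5,-2.2,0,0,0], "grip_force": 50}}

```text
clock: 27.95
eef_pos: [0.5769, -0.3114, 0.0002]
ee_rot: [-0.578, 0.406, -0.408, 0.578]
force: [-0.9, 1.5, 6.0]
finger_gap: 0.0593
```

Run:
```python
from chk import *
p=shot("wrist"); save(p,"w12.png"); M,s=T(); print(s["eef_pos"],s["force"],s["finger_gap"])
cut("clamp_center",p,.012)
```

```text
[ 5.76932062e-01 -3.11436100e-01  2.33307449e-04] [-0.55318633  0.78265134  6.0885464 ] 0.059248182165921474
clamp_center 0.6 [217, 206, 347, 332] cen 282.6 269.7 [ 0.5793 -0.3114  0.012 ] [140. 131. 129.]
```

Emit:
{"api": "play_rows", "payload": {"targets": [0.45,0,-8,0,0,0,0,0.45,0,-50,0,0,0,0,0.45,0,-105,0,0,0,0,0.45,-30,-145,-2,0,0,0,0.45,-85,-155,-5,0,0,0,0.45,-140,-155,-8,0,0,0,0.45,-195,-155,-10,0,0,0,0.45,-250,-155,-11,0,0,0,0.45,-274,-155,-11,0,0,0,0.45,-274,-155,-11,0,0,0]}}

```text
clock: 29.3
eef_pos: [0.4725, -0.0551, 0.1535]
ee_rot: [-0.578, 0.407, -0.407, 0.579]
force: [0.5, -0.7, -0.5]
finger_gap: 0.0595
```

Emit:
{"api": "play_rows", "payload": {"targets": [0.45,0,0,0,0,0,0,0.45,0,0,0,0,0,0]}}

```text
clock: 29.55
eef_pos: [0.4737, -0.0574, 0.1537]
ee_rot: [-0.577, 0.407, -0.408, 0.578]
force: [-0.3, -0.0, -0.9]
finger_gap: 0.0595
```

```bash
cat >> chk.py <<'E'
def amber(p,X):
    hsv=cv2.cvtColor(p["pixels"],cv2.COLOR_RGB2HSV)
    m=((hsv[...,1]>90)&(hsv[...,0]>10)&(hsv[...,0]<35)).astype(np.uint8)
    x,y=X.astype(int); w=np.zeros_like(m); cv2.circle(w,(x,y),50,1,-1); m&=w
    n,l,st,ce=cv2.connectedComponentsWithStats(m); i=1+st[1:,4].argmax(); o=(l==i).astype(np.uint8)
    cs,hi=cv2.findContours(o,cv2.RETR_CCOMP,cv2.CHAIN_APPROX_NONE)
    for q,hh in zip(cs,hi[0]):
        if len(q)>40: E=cv2.fitEllipse(q); print("outer" if hh[3]<0 else "bore",np.round(E[0],1),np.round(E[1],1), at(p,*E[0],.05).round(4),intool(p,*E[0],z=.05).round(1))
E
python3 - <<'E'
from chk import *
p=shot("wrist"); save(p,"w13.png"); M,s=T(); print(s["eef_pos"],s["force"],s["finger_gap"]); print(M[:3,:3].round(3))
X=check(p); print("hole tool",intool(p,*X,z=.014).round(1)); amber(p,X)
cut("clamp_center",p)
r=arm.cut_out("clamp_center",p)[0]; cs,_=cv2.findContours(r["pixels"].astype(np.uint8),0,2); q=max(cs,key=len); E=cv2.fitEllipse(q); print(E, intool(p,*E[0],y=-8).round(1))
print("bore dark:",circ(p,E[0][0],E[0][1]+2,14))
cv2.imwrite("pics/w13.png",cv2.cvtColor(p["pixels"],cv2.COLOR_RGB2BGR))
E
```

```text
[ 0.47357466 -0.05733801  0.15360875] [ 0.0354985   0.41527318 -1.61717599] 0.05968884808813871
[[ 0.335  0.001  0.942]
 [-0.942  0.001  0.335]
 [-0.    -1.     0.001]]
lines [np.float32(19.1), np.float32(-72.3)] X [282.4 115.8] [ 0.546  -0.0321  0.014 ]
hole tool [  0.6 139.7  76.5]
outer [283.1 116.5] [81.9 85.6] [ 0.5447 -0.0333  0.05  ] [  1.2 103.7  75. ]
bore [283.2 117.7] [32.5 33.8] [ 0.5439 -0.0336  0.05  ] [  1.2 103.7  74.1]
clamp_center 0.65 [220, 207, 343, 332] cen 282.4 269.4  [125. 116. 114.]
clamp_center 0.62 [405, 394, 426, 407] cen 417.3 399.1  [ 34. 102.  97.]
((282.4256591796875, 269.4977722167969), (124.27703857421875, 127.038330078125), 97.85295867919922) [ 0.7 -8.   0.5]
bore dark: (np.float64(282.47470553342936), np.float64(271.68045080925344))
```

Emit:
{"api": "play_rows", "payload": {"targets": [0.45,1,0,45,0,0,0,0.45,1,10,76.5,0,0,0,0.45,1,50,76.5,0,0,0,0.45,1,80,76.5,0,0,0,0.45,1,90,76.5,0,0,0,0.45,1,93.5,76.5,0,0,0,0.45,1,95,76.5,0,0,0,0.45,1,95.8,76.5,0,0,0,0.45,1,95.8,76.5,0,0,0]}}

```text
clock: 30.82
eef_pos: [0.5462, -0.0317, 0.0585]
ee_rot: [-0.577, 0.407, -0.408, 0.579]
force: [-0.1, 0.3, -1.8]
finger_gap: 0.0594
```

Emit:
{"api": "play_rows", "payload": {"targets": [0.45,0,0.4,0,0,0,0,0.45,0,0.7,0,0,0,0,0.45,0,0.7,0,0,0,0]}}

```text
clock: 31.2
eef_pos: [0.5457, -0.0316, 0.0571]
ee_rot: [-0.578, 0.407, -0.407, 0.578]
force: [-1.3, -0.2, -1.0]
finger_gap: 0.0592
```

Emit:
{"api": "play_rows", "payload": {"targets": [0.45,0,0.4,0,0,0,0,0.45,0,0.7,0,0,0,0,0.45,0,0.7,0,0,0,0]}}

```text
clock: 31.58
eef_pos: [0.5457, -0.0316, 0.0564]
ee_rot: [-0.578, 0.407, -0.407, 0.578]
force: [0.6, -0.0, -0.6]
finger_gap: 0.059
```

Emit:
{"api": "play_rows", "payload": {"targets": [0.45,0,0.3,0,0,0,0,0.45,0,0.3,0,0,0,0]}}

```text
clock: 31.82
eef_pos: [0.5458, -0.0316, 0.0563]
ee_rot: [-0.578, 0.407, -0.407, 0.578]
force: [-0.8, 0.3, 0.5]
finger_gap: 0.0594
```

Emit:
{"api": "play_rows", "payload": {"targets": [0.45,0,0.4,0,0,0,0,0.45,0,0.4,0,0,0,0]}}

```text
clock: 32.08
eef_pos: [0.5458, -0.0316, 0.0562]
ee_rot: [-0.578, 0.407, -0.407, 0.578]
force: [-3.0, 0.7, 5.5]
finger_gap: 0.0594
```

Emit:
{"api": "play_rows", "payload": {"targets": [0.45,0,0.4,0,0,0,0,0.45,0,0.4,0,0,0,0]}}

```text
clock: 32.33
eef_pos: [0.5459, -0.0316, 0.0562]
ee_rot: [-0.578, 0.407, -0.407, 0.578]
force: [-4.4, 1.0, 8.2]
finger_gap: 0.0592
```

Firm contact at 8 N. Releasing and backing off.

Emit:
{"api": "play_rows", "payload": {"targets": [0.28,0,0,0,0,0,0,0.22,0,-0.4,0,0,0,0,0.12,0,-0.6,0,0,0,0,0.05,0,-5,0,0,0,0,0,0,-30,0,0,0,0,0,0,-60,0,0,0,0,0,0,-90,-40,0,0,0,0,0,-100,-75,0,0,0,0,0,-100,-75,0,0,0,0,0,-100,-75,0,0,0]}}

```text
clock: 33.58
eef_pos: [0.4754, -0.0569, 0.1554]
ee_rot: [-0.577, 0.407, -0.408, 0.579]
force: [-0.1, 0.3, 0.0]
finger_gap: 0.0854
```

Emit:
{"api": "play_rows", "payload": {"targets": [0,0,0,0,0,0,0,0,0,0,0,0,0,0]}}

```text
clock: 33.83
eef_pos: [0.4753, -0.0566, 0.1548]
ee_rot: [-0.578, 0.407, -0.407, 0.578]
force: [-0.9, 0.3, 0.4]
finger_gap: 0.0853
```

Run:
```python
from chk import *
p=shot("wrist"); M,s=T(); print(s["eef_pos"],s["force"]); X=check(p)
cut("clamp_center",p,.065)
b=shot("scene"); c=shot("side")
cut("spare_transformer_center",b,.044); cut("spare_transformer_center",c,.044)
f=lambda a,k:cv2.resize(cv2.cvtColor(np.ascontiguousarray(a),cv2.COLOR_RGB2BGR),(400,300),interpolation=cv2.INTER_CUBIC)
A=np.vstack([np.hstack([f(p["pixels"][30:210,170:410],0),f(b["pixels"][180:285,210:350],0)]),np.hstack([f(c["pixels"][180:261,210:318],0),f(b["pixels"][100:340,80:400],0)])])
cv2.imwrite("pics/fin.png",A)
```

```text
[ 0.47517976 -0.05665663  0.15485323] [ 0.79663244 -0.76370001  0.22674575]
lines [np.float32(19.2), np.float32(-72.2)] X [282.8 117.7] [ 0.5461 -0.0321  0.014 ]
clamp_center 0.8 [464, 383, 495, 420] cen 477.8 404.4 [ 0.3585 -0.2997  0.065 ] [ 33. 137. 129.]
clamp_center 0.69 [241, 69, 323, 157] cen 282.9 114.8 [ 0.5469 -0.0319  0.065 ] [213. 207. 208.]
spare_transformer_center 0.78 [397, 158, 424, 170] cen 409.2 162.5 [0.4792 0.3849 0.044 ] [ 80.  94. 120.]
spare_transformer_center 0.94 [256, 310, 274, 338] cen 265.4 323.8 [0.4766 0.3852 0.044 ] [127. 150. 191.]
```

View pics/fin.png

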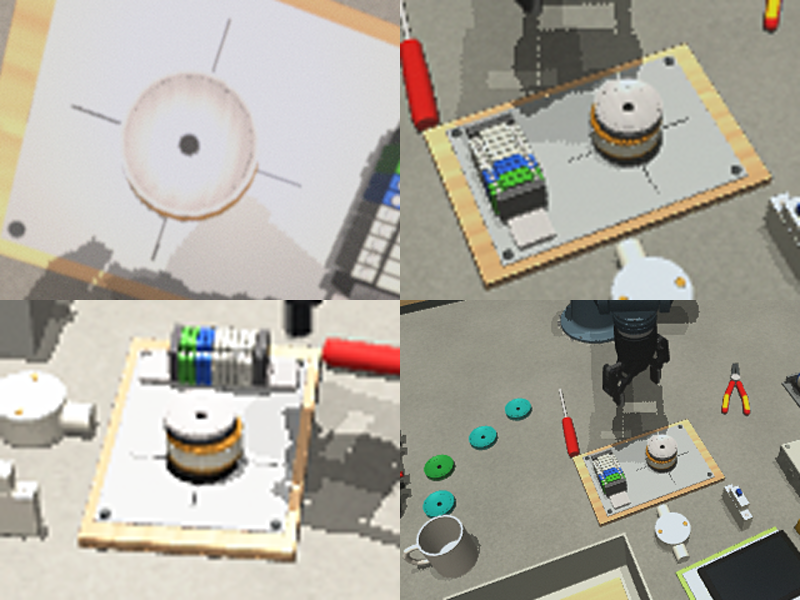

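The final picture shows the stack level: pad, transformer, then the clamp disc steel side up. Its bore is at about (283.4,117), against the cross at (282.8,117.7). Nothing else has moved and the gripper is clear.

```bash
python3 -c "
from station import arm
print(arm.job_done())"
```

```text
the job is handed in; nothing more can be done
None
```

The mounting is stacked on the gear plate over the fixing hole: pad, then the amber transformer lying flat, then the clamping disc steel side up. I handed the job in at about 34 s on the clock, with the gripper open and clear.

- **Order and handling:** I placed the pad first. I then leaned the transformer about 50° with its edge on the bench, let go so it toppled flat, and took it again from above. Each layer was lowered in small steps to a measured contact of about 3–8 N before I opened the fingers.
- **Centring:** By the wrist camera, the pad and the disc are about 1 mm from the hole centre.
- **Transformer offset:** The wrist camera puts the transformer 2–2.5 mm off the hole, towards the robot. The tool position at release put it within about 1 mm. The two disagree by about the 2 mm camera calibration, so I left it as it was.
- **Rest of the scene:** The blue transformer is still in the rack at the same measured position. In the last picture the other things I could see looked unmoved.

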